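Lock the access panel of the terminal enclosure

TASK

The access panel of the low grey terminal enclosure stands ajar on its sprung hinge. With a fingertip set in the slot, push the panel fully down and turn each of its two quarter-turn fasteners clockwise to its stop, so that both slots lie parallel to the front edge and the panel stays locked shut. Grasp or lift nothing, do not lift the panel further open, leave the small things lying about where they are, and finish clear of everything.

Things in the scene. Friction and masses are not known exactly. Their poses are not given: they have to be found in the camera images.
- enclosure: Low grey sheet-metal box fixed to the bench, 250 mm deep (x), 260 wide (y), 55 high. Origin: centre of the underside; x to its back, away from the robot (yaw up to 20 degrees), y left, z up. The front 195 mm is covered by the panel, the back 55 mm is a fixed deck. Panel shut, the fastener axes are vertical at x = -60 mm, y = +62 (left) and -62 mm (right), slot floors at z = 65 mm.
- panel (a joint): Panel angle (rad): 0 = fully down on its stop, grows as the front rises; starts 0.19 to 0.31. Let go unlocked, its spring lifts it to about 0.17 to 0.26. About 5 to 6 N straight down at a fastener brings it down, 4 N keeps it down. With a fastener locked it rests against the catch at about 0.024.
- panel_edge (a point): Middle of the front edge of the aluminium panel, on its top face. Panel 190 x 256 mm, 6 mm thick; shut, its top is at z = 61 mm. Hinge axis along the enclosure's y at its x = +65, z = 58 mm.
- left_fastener (a joint): Turn of the left fastener, clockwise from above: 0 = unlocked (slot points front to back), 1.57 = locked, at its stop (slot parallel to the front edge). Starts 0 to 0.3. Slight friction (0.12 N m), stays where left. In the last half its cam tongue goes under a lip in the box: only while the panel is pressed within 0.015 rad of its stop, else the tongue strikes the lip. Turned too early, turn it back.
- right_fastener (a joint): Turn of the right fastener; the same as the left one in every way, also locked clockwise.
- left_slot (a point): Centre of the left fastener's slot floor, on its axis; x along the slot, z up the axis; moves with panel and fastener. Round steel head 84 mm across with one straight slot across it, 30 mm wide, 16 deep, 84 long, flat dark floor. The head is flush within a fixed aluminium collar, 104 mm across, 20 high above the panel, that closes the slot's ends.
- right_slot (a point): Centre of the slot floor of the right fastener; otherwise as left_slot.
- deck_adaptor: Bystander: steel pipe adaptor, 27 x 31 x 32 mm, standing on the right of the enclosure's deck. Origin: centre of its underside.
- deck_key: Bystander: black hexagon key, 29 x 98 x 5 mm, lying in the middle of the deck. Origin: centre of its underside.
- deck_fitting: Bystander: steel pipe adaptor, 22 x 25 x 32 mm, standing on the left of the deck. Origin: centre of its underside.
- thread_tape: Bystander: black roll of tape, 62 x 60 x 19 mm, on the bench to the right. Origin: centre of its underside.
- transmitter_1: Bystander: steel pressure transmitter, 27 x 106 x 30 mm, lying on the bench to the right. Origin: centre of its underside.
- transmitter_2: Bystander: as transmitter_1, behind it.

How it is judged (in metres and radians):
At the end, for the whole second after the job is handed in: The panel is held down by its fasteners (within 0.03 rad, 6 mm at the front edge, of fully down) and both fasteners stand within 0.17 rad (10 degrees) of their locked stop (value of joint panel below 0.03 rad and value of joint each of left_fastener, right_fastener above 1.4 rad); the robot touches nothing.
It fails at once if the panel is lifted further open (above 0.37 rad) (value of joint panel above 0.37 rad).
It fails at once if a bystander is pushed or lifted more than 15 mm (distance of any of deck_adaptor, deck_key, deck_fitting, thread_tape, transmitter_1, transmitter_2 from where it was at the start of the episode above 0.015 m).
It also fails if it takes over 72 s, if anything falls off the work surface, if the arm or the gripper's body presses on something with over 40 N, if the wrist force passes 120 N, or if a joint passes its speed limit or range.

ROBOT

A 6-joint arm with a two-finger parallel gripper is mounted at the origin on a cart in front of the work surface, level with it; the furniture and walls round the work are solid. World frame = base frame: x ahead of the robot, y to its left, z up, the work surface at z = 0. Lengths are in m, angles in degrees, forces in N, time in s.
With the tool pointing down it reaches from about 0.325 to 0.85 m from the base axis. Payload 15.5 kg.
Tool frame: the origin (TCP) lies at the very end of the fingers, on their centre line; the grasp point (between the pads) lies arm.grip_depth behind it (arm.grip_depth is the distance from the TCP to the grasp point, in m); z points along the fingers, y is the direction in which the jaws open and shut (so a half turn about z gives the same grasp; the last joint's range is limited). The gripper opens to 91 mm and grips with 3 to 60 N. Pads are 32 mm wide; open, the fingers measure 118 mm over their backs; the gripper's body (76 mm by 178 mm) begins 60 mm behind the grasp point.
Start: joints at [67.867, 28.281, 77.091, -0, 74.628, -5.472], TCP at [0.179, 0.599, 0.214] pointing down, gripper open.
Joint ranges: [-166.48, 166.48], [-47.26, 123.95], [12.59, 153.08], [-70.14, 250.14], [6.76, 159.57], [-176.63, 176.63]. Speed limits (degrees/s): [108.29, 108.29, 147.25, 172.46, 172.46, 172.46].

INTERFACE

Orientations are given as a 3x3 rotation matrix whose columns are the frame's x, y, z axes.
In Python, from rig import arm gives the robot as it stands. Calls block until the motion is done:
- arm.move_to(position, orientation): joint-space move of the TCP to a pose.
- arm.move_l(position, orientation=None, feed=0.15): straight line of the TCP; orientation=None keeps the orientation; feed is the mean speed in m/s.
- arm.move_joints(angles): joint-space move.
- arm.grip(opening): finger opening in m; the grip force is fixed at half the most; returns when the fingers have stopped.
- arm.sleep(seconds).
- arm.solve_ik(position, orientation): joint angles nearest the present ones, or None.
- arm.snapshot(name): name is "scene" or "top"; returns the picture (480x640x3 uint8, red, green, blue); there is no depth.
- arm.get_calibration(name): a dict with "intrinsics" (3x3 intrinsics, pixels), "k1" (the pictures are not rectified: a ray, as slopes to the right and down, at radius r is drawn at 1 + k1 r^2 times it, then the intrinsics apply), "cam_to_world" (4x4, takes a point from camera to world coordinates). Camera axes: x right, y down, z forward; pixel columns grow to the right and rows downward; lengths in m; the calibration is good to about 2 mm. A picture is of the moment at which its call begins. get_calibration takes no time and is no camera call.
A pose or a line that the arm cannot do raises arm.Unreachable and nothing moves.
- arm.sign_off(): hands the job in, once; it reports no verdict.
Readings, each from a call of its own:
- arm.current_t(): time.
- arm.current_joint_positions(): joint angles.
- arm.current_dq(): joint speeds.
- arm.current_tau(): joint torques, N m.
- arm.current_ee_pos(): TCP position.
- arm.current_tool_rot(): TCP orientation.
- arm.current_force(): force on the tool from outside, world axes, zero at the start.
- arm.current_torque(): the same for the moment, N m.
- arm.current_width(): finger opening in m.
Only numpy, scipy, OpenCV 4.12 (cv2) and the standard library are available. Lean on these libraries where they do the work, as an engineer would, in place of code of your own. Each camera call takes 0.05 s, during which the arm holds its last target. There are 200 camera calls.

## Working session

There is one attempt and no reset: what is moved stays moved. The work goes in short steps, each a Python script; the robot and the scene stay as the last script left them, time stands still between calls to the robot, and variables do not carry over. Pictures are saved under pics/ and viewed, about 8 in all and at most 12, crops included, and the job is handed in when it is done.

```bash
mkdir -p pics; ls; python3 - <<'E'
from rig import arm
import cv2,numpy as np
for n in("scene","top"):
    cv2.imwrite(f"pics/{n}0.png",arm.snapshot(n)[:,:,::-1])
    c=arm.get_calibration(n);print(n,np.round(c["intrinsics"],1).tolist(),c["k1"],np.round(c["cam_to_world"],3).tolist())
print(arm.grip_depth,arm.current_t(),arm.current_width())
E
```

```text
pics
scene [[609.6, 0.0, 321.3], [0.0, 609.6, 242.2], [0.0, 0.0, 1.0]] -0.1049460758068197 [[0.499, -0.611, 0.614, -0.085], [-0.866, -0.37, 0.336, -0.378], [0.021, -0.7, -0.714, 0.902], [0.0, 0.0, 0.0, 1.0]]
top [[575.6, 0.0, 322.4], [0.0, 575.6, 232.0], [0.0, 0.0, 1.0]] -0.07174175157622323 [[0.005, -0.982, 0.189, 0.35], [-1.0, -0.003, 0.011, -0.02], [-0.01, -0.189, -0.982, 1.436], [0.0, 0.0, 0.0, 1.0]]
0.0188 0.1 0.09090633885968276
```

View pics/scene0.png

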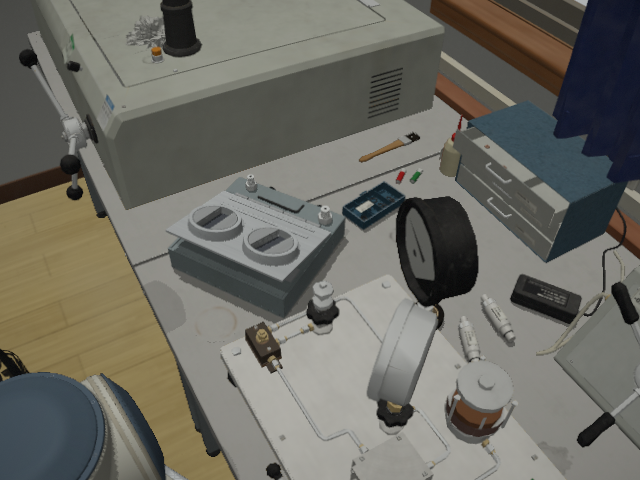

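View pics/top0.png

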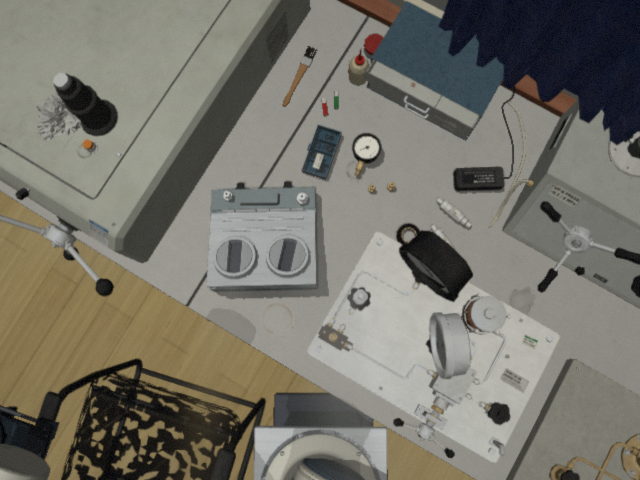

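```bash
python3 - <<'E'
import cv2
a=cv2.imread("pics/top0.png")[175:305,195:335];b=cv2.imread("pics/scene0.png")[165:320,155:355]
cv2.imwrite("pics/a.png",cv2.resize(a,None,fx=4,fy=4,interpolation=2))
cv2.imwrite("pics/b.png",cv2.resize(b,None,fx=3.75,fy=3.75,interpolation=2))
E
```

```text
(no output)
```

View pics/a.png

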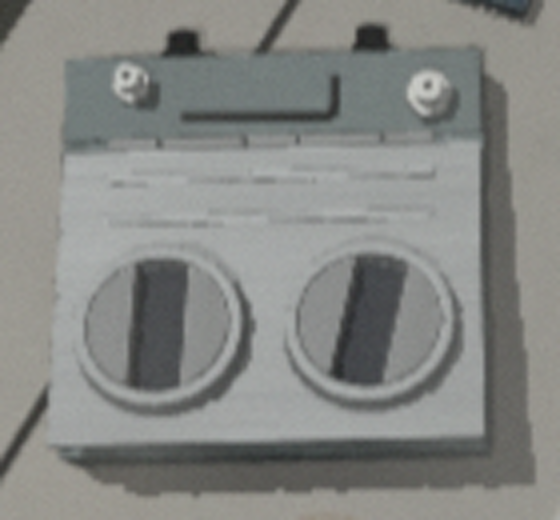

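View pics/b.png

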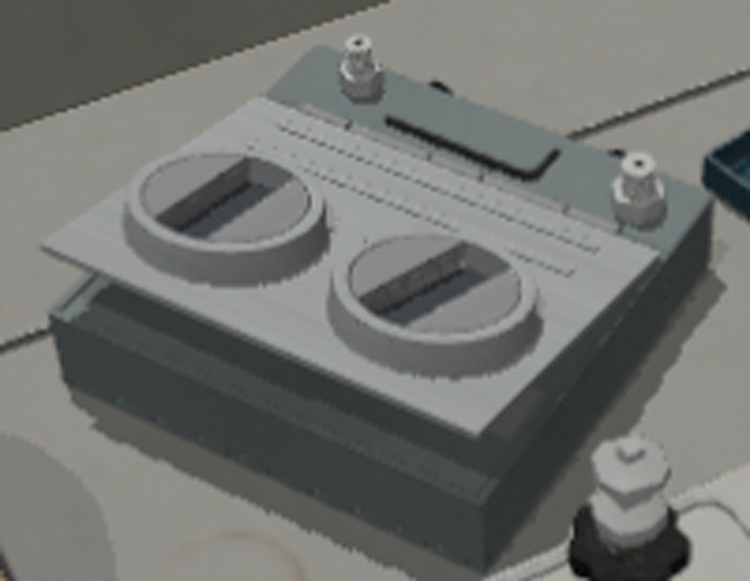

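```bash
cat > h.py <<'E'
import numpy as np,cv2
from scipy.optimize import least_squares
from scipy.spatial.transform import Rotation as R
from rig import arm
C={n:arm.get_calibration(n) for n in("scene","top")}
def proj(P,n):
    c=C[n];M=np.linalg.inv(c["cam_to_world"]);p=np.atleast_2d(P)@M[:3,:3].T+M[:3,3]
    return cv2.projectPoints(p,np.zeros(3),np.zeros(3),c["intrinsics"],np.array([c["k1"],0,0,0,0]))[0][:,0]
def E(q,yaw,x,y): # enclosure(m)->world
    return R.from_euler('z',yaw).apply(q)+[x,y,0]
def pan(q,a): # shut-panel coords -> enclosure coords at panel angle a
    h=np.array([.065,0,.058]);return R.from_euler('y',a).apply(np.asarray(q)-h)+h
def wrong(): pass
E
cat > fit.py <<'E'
from h import *
ca=lambda u,v:((u+.5)/4-.5+195,(v+.5)/4-.5+175)
cb=lambda u,v:((u+.5)/3.75-.5+155,(v+.5)/3.75-.5+165)
D=[("top",0,(125,130,55),ca(66,60)),("top",0,(125,-130,55),ca(482,47)),("top",1,(-125,128,61),ca(50,443)),("top",1,(-125,-128,61),ca(487,438)),
("top",1,(-60,62,81),ca(160,325)),("top",1,(-60,-62,81),ca(373,321)),
("scene",0,(125,-130,55),cb(713,203)),("scene",0,(-125,-130,0),cb(483,572)),("scene",0,(-125,-130,55),cb(487,503)),("scene",0,(-125,130,55),cb(50,318)),("scene",0,(125,130,55),cb(318,46)),
("scene",1,(-125,128,61),cb(42,245)),("scene",1,(-125,-128,61),cb(478,435)),("scene",1,(-60,62,81),cb(226,200)),("scene",1,(-60,-62,81),cb(434,287))]
def res(p):
    return np.concatenate([proj(E(pan(np.array(q)/1e3,p[3]) if k else np.array(q)/1e3,p[2],p[0],p[1]),n)[0]-u for n,k,q,u in D])
s=least_squares(res,[.45,.12,0,.25],loss="soft_l1")
print(s.x.round(4),"yaw",np.degrees(s.x[2]));print(res(s.x).reshape(-1,2).round(1).tolist())
# slot angles: project slot axis for angle t (cw) on top plane & compare direction
for nm,y,a,b in(("L",.062,ca(161,262),ca(155,386)),("R",-.062,ca(382,258),ca(356,383))):
    d=np.subtract(a,b);ang=np.arctan2(d[0],-d[1])
    f=lambda t:(lambda w:np.arctan2(w[0],-w[1])-ang)(np.subtract(*proj(E(pan(np.array([[-.06+.04*np.cos(t),y-.04*np.sin(t),.073],[-.06-.04*np.cos(t),y+.04*np.sin(t),.073]]),s.x[3]),s.x[2],s.x[0],s.x[1]),"top")))
    print(nm,"turn",least_squares(lambda t:f(t[0]),[.1]).x)
# machine top front-right corner triangulation
f=lambda P:np.concatenate([proj(P,"scene")[0]-(118,123),proj(P,"top")[0]-(120,240)])
m=least_squares(f,[.3,.5,.2]);print("machine",m.x.round(3),m.fun.round(1))
print("tcp px",proj([.179,.599,.214],"top"),proj([.179,.599,.214],"scene"))
E
python3 fit.py
```

```text
[0.6024 0.1398 0.0296 0.2213] yaw 1.6952303384920284
[[-0.1, -0.3], [0.2, 0.0], [-0.5, 0.1], [0.0, -1.3], [-0.1, -0.2], [-0.4, -0.5], [1.3, -1.7], [0.3, 2.6], [-1.5, 2.2], [-1.1, -0.4], [-0.4, -0.2], [-0.4, 0.1], [0.8, 0.5], [0.1, 0.3], [0.4, 0.0]]
L turn [0.00754276]
R turn [0.19117708]
machine [0.563 0.427 0.236] [-0.2  0.   0.1 -0.1]
tcp px [[ 33.00646024 421.42226642]] [[-104.90017991  218.15243969]]
```

```bash
cat >> h.py <<'E'
PX,PY,YAW=.6024,.1398,.0296
F0=np.diag([1.,-1,-1])
def pose(side,a,t,up=0.,flip=0,dx=0.,dy=0.):
    """TCP pose: 'up' above slot floor along the fastener axis, panel angle a, turn t"""
    q=np.array([-.06+dx,.062*side+dy,.065+up])
    p=E(pan(q,a),YAW,PX,PY)
    F=F0@np.diag([-1,-1,1]) if flip else F0
    return p,(R.from_euler('z',YAW)*R.from_euler('y',a)*R.from_euler('z',-t)).as_matrix()@F
def st():
    return np.round(arm.current_ee_pos(),4),np.round(arm.current_force(),1),np.round(arm.current_torque(),2),round(arm.current_t(),1)
E
sed -i '/def wrong/d' h.py
python3 - <<'E'
from h import *
for s in(1,-1):
  for fl in(0,1):
    print(s,fl)
    for a,t,up in((.22,0,.08),(.22,0.19,.08),(.22,0,0),(0,0,0),(0,.8,0),(0,1.7,0),(.0,1.7,.1)):
        q=arm.solve_ik(*pose(s,a,t,up,fl));print(a,t,up,None if q is None else np.round(q))
q=arm.solve_ik([.15,.42,.3],arm.current_tool_rot());print(q)
E
```

```text
1 0
0.22 0 0.08 [ 13.  35.  74.   2.  84. 100.]
0.22 0.19 0.08 [ 13.  35.  74.   2.  84. 111.]
0.22 0 0 [ 13.  38.  80.   3.  74. 100.]
0 0 0 [ 14.  35.  93.  -0.  52. 103.]
0 0.8 0 [ 14.  35.  93.  -0.  52. 149.]
0 1.7 0 [  14.   35.   93.   -0.   52. -160.]
0.0 1.7 0.1 [  14.   27.   88.   -0.   65. -160.]
1 1
0.22 0 0.08 [ 13.  35.  74.   2.  84. -80.]
0.22 0.19 0.08 [ 13.  35.  74.   2.  84. -69.]
0.22 0 0 [ 13.  38.  80.   3.  74. -80.]
0 0 0 [ 14.  35.  93.  -0.  52. -77.]
0 0.8 0 [ 14.  35.  93.  -0.  52. -31.]
0 1.7 0 [14. 35. 93. -0. 52. 20.]
0.0 1.7 0.1 [14. 27. 88. -0. 65. 20.]
-1 0
0.22 0 0.08 [ 2. 33. 77.  0. 82. 90.]
0.22 0.19 0.08 [  2.  33.  77.   0.  82. 101.]
0.22 0 0 [ 2. 37. 84.  0. 72. 90.]
0 0 0 [ 2. 33. 97. -0. 50. 90.]
0 0.8 0 [  2.  33.  97.  -0.  50. 136.]
0 1.7 0 [   2.   33.   97.   -0.   50. -173.]
0.0 1.7 0.1 [   2.   25.   91.   -0.   63. -173.]
-1 1
0.22 0 0.08 [  2.  33.  77.   0.  82. -90.]
0.22 0.19 0.08 [  2.  33.  77.   0.  82. -79.]
0.22 0 0 [  2.  37.  84.   0.  72. -90.]
0 0 0 [  2.  33.  97.  -0.  50. -90.]
0 0.8 0 [  2.  33.  97.  -0.  50. -44.]
0 1.7 0 [ 2. 33. 97. -0. 50.  7.]
0.0 1.7 0.1 [ 2. 25. 91. -0. 63.  7.]
[ 6.26710895e+01  8.68630496e+00  9.30935506e+01 -6.09700669e-03
  7.82818016e+01 -1.06654058e+01]
```

```bash
python3 - <<'E'
from h import *
arm.grip(0.0)
arm.move_l([.17,.45,.3],feed=.25)
arm.move_to(*pose(1,.22,0.01,.12,1)); print(st(),arm.current_width())
arm.move_l(*pose(1,.22,0.01,.025,1),feed=.1); print(st())
for n in("top","scene"): cv2.imwrite(f"pics/{n}1.png",arm.snapshot(n)[:,:,::-1])
for up in np.arange(.020,.0015,-.002):
    arm.move_l(*pose(1,.22,0.01,up,1),feed=.03); s=st(); print(round(up,4),s)
    if np.linalg.norm(s[1])>3: break
x=cv2.imread("pics/scene1.png")[130:320,130:380];cv2.imwrite("pics/c.png",cv2.resize(x,None,fx=3,fy=3,interpolation=2))
E
```

```text
(array([0.5709, 0.2019, 0.2094]), array([0.7, 0.4, 0.7]), array([-0.01, -0.09, -0.  ]), 4.1) 0.00044334463885632903
(array([0.5511, 0.2004, 0.1171]), array([-0.6,  0.6,  0.5]), array([ 0.05, -0.05, -0.01]), 5.2)
0.02 (array([0.5493, 0.2002, 0.1115]), array([-0.4, -0.3,  0.3]), array([ 0.01, -0.09,  0.03]), 5.6)
0.018 (array([0.549 , 0.2002, 0.1096]), array([-0.3,  0.3, -0.6]), array([ 0.04, -0.08, -0.01]), 5.8)
0.016 (array([0.5485, 0.2002, 0.1076]), array([-0.4, -0. , -0.9]), array([ 0.04, -0.11, -0.  ]), 6.1)
0.014 (array([0.5481, 0.2002, 0.1057]), array([ 0.3,  0.2, -0.8]), array([-0.01, -0.09,  0.02]), 6.3)
0.012 (array([0.5477, 0.2002, 0.1037]), array([ 0.9,  0.8, -1.3]), array([ 0.03, -0.13,  0.02]), 6.6)
0.01 (array([0.5472, 0.2002, 0.1017]), array([ 0.4, -0.4,  0.2]), array([ 0.02, -0.13, -0.  ]), 6.8)
0.008 (array([0.5468, 0.2002, 0.0998]), array([ 0.2, -0.6,  0.7]), array([ 0.03, -0.17, -0.01]), 7.1)
0.006 (array([0.5463, 0.2001, 0.0979]), array([0.4, 0.2, 1.6]), array([ 0.09, -0.11,  0.  ]), 7.3)
0.004 (array([0.5459, 0.2001, 0.0959]), array([-0.5,  0.1,  0.1]), array([ 0.07, -0.07, -0.01]), 7.6)
0.002 (array([0.5454, 0.2001, 0.0939]), array([-0.1, -0.2, -0.5]), array([-0.04, -0.15, -0.04]), 7.8)
```

View pics/c.png

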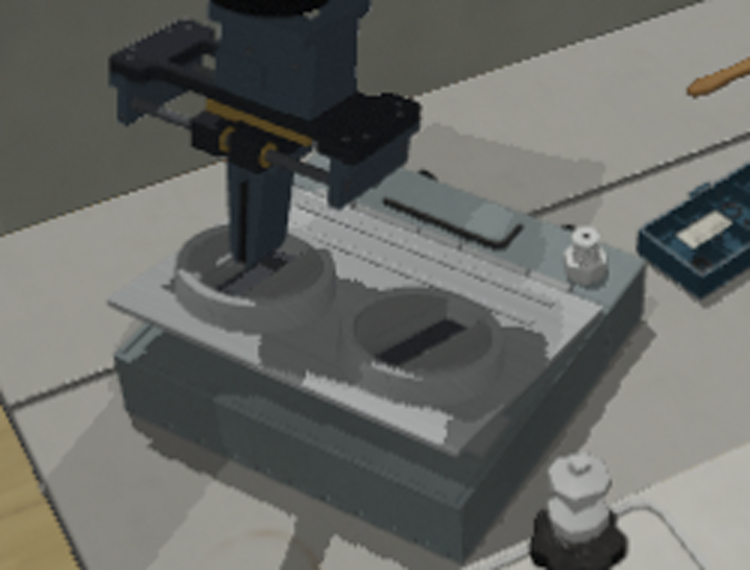

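The tip is in the left slot (about 250,265 in the crop), 2 mm off the floor with no side force. Next I push down along the panel's arc.

```bash
python3 - <<'E'
from h import *
for a in np.append(np.arange(.2,.0,-.025),[0,-.006,-.012,-.018]):
    arm.move_l(*pose(1,a,0.01,-.001,1),feed=.04); s=st(); print(round(a,3),s)
    if a<.02 and s[1][2]>14 or s[1][2]>30: break
E
```

```text
0.2 (array([0.544 , 0.2001, 0.0888]), array([-0.2,  0.2,  0.6]), array([ 0.07, -0.08,  0.  ]), 8.1)
0.175 (array([0.5434, 0.2001, 0.0859]), array([-0.6,  0.6, -0.2]), array([ 0.05, -0.09, -0.02]), 8.4)
0.15 (array([0.5427, 0.2001, 0.0828]), array([ 0.5, -0.9,  1.6]), array([-0.  , -0.02, -0.02]), 8.6)
0.125 (array([0.5422, 0.2   , 0.0797]), array([-0.9,  0.1,  2.3]), array([ 0.04,  0.04, -0.03]), 8.9)
0.1 (array([0.5417, 0.2   , 0.0766]), array([-0.1,  0. ,  0.6]), array([0.08, 0.05, 0.03]), 9.1)
0.075 (array([0.5412, 0.2   , 0.0735]), array([-1.2, -0.9,  1.8]), array([-0.01,  0.18,  0.01]), 9.4)
0.05 (array([0.5409, 0.2   , 0.0704]), array([-1.9,  0.4,  1.7]), array([0.01, 0.16, 0.05]), 9.6)
0.025 (array([0.5406, 0.2   , 0.0673]), array([-0.3, -0. ,  2.5]), array([-0.06,  0.17, -0.05]), 9.9)
0.0 (array([0.5415, 0.2001, 0.0646]), array([ 1.5, -1. ,  7. ]), array([-0.16, -0.34, -0.01]), 10.1)
-0.006 (array([0.5414, 0.2001, 0.064 ]), array([-0. , -0.4, 10.1]), array([-0.11, -0.13, -0.  ]), 10.4)
-0.012 (array([0.5414, 0.2001, 0.0634]), array([-0.6, -1.4, 13.5]), array([-0.2 ,  0.07, -0.01]), 10.6)
-0.018 (array([0.5414, 0.2001, 0.0629]), array([-1.8, -1.4, 17.6]), array([-0.2 ,  0.22, -0.03]), 10.9)
```

```bash
cat >> h.py <<'E'
def turn(side,t0,t1,up,step=.12):
    p0=pose(side,0,t0,up,1)
    arm.move_l(*p0,feed=.05)
    for t in np.append(np.arange(t0+step,t1,step),t1):
        arm.move_to(*pose(side,0,t,up,1)); s=st(); print(round(t,2),s)
        if abs(s[2][2])>1.2 and t>.5 or s[1][2]<4: break
    return t
E
python3 - <<'E'
from h import *
turn(1,.01,1.7,-.0028)
E
```

```text
0.13 (array([0.5417, 0.2004, 0.0634]), array([-1.2,  1.7, 16.3]), array([ 0.24,  0.06, -0.01]), 11.4)
0.25 (array([0.5418, 0.2006, 0.0634]), array([-1.1,  2.3, 17.1]), array([ 0.53, -0.01,  0.05]), 11.6)
0.37 (array([0.5416, 0.2007, 0.0634]), array([-2. ,  4.1, 16.8]), array([ 0.66,  0.15, -0.01]), 11.9)
0.49 (array([0.5415, 0.2008, 0.0634]), array([-3.3,  5.1, 17.6]), array([ 0.84,  0.3 , -0.03]), 12.1)
0.61 (array([0.5414, 0.2009, 0.0634]), array([-2.9,  6.5, 16.6]), array([ 1.05,  0.42, -0.02]), 12.4)
0.73 (array([0.5415, 0.201 , 0.0634]), array([-2.8,  6.5, 16.4]), array([ 1.18,  0.42, -0.03]), 12.6)
0.85 (array([0.5417, 0.2011, 0.0634]), array([-2.2,  7.7, 15.4]), array([ 1.3 ,  0.22, -0.03]), 12.9)
0.97 (array([0.5419, 0.2012, 0.0634]), array([-0.9,  8.6, 15.5]), array([1.38, 0.08, 0.04]), 13.1)
1.09 (array([0.5421, 0.2012, 0.0635]), array([-0.4,  8. , 15.3]), array([ 1.37, -0.06, -0.01]), 13.4)
1.21 (array([0.5422, 0.2011, 0.0635]), array([ 0. ,  8.4, 14.4]), array([ 1.26, -0.21, -0.02]), 13.6)
1.33 (array([0.5423, 0.2011, 0.0635]), array([ 1.4,  7.1, 14.6]), array([ 1.11, -0.29, -0.11]), 13.9)
1.45 (array([0.5423, 0.201 , 0.0635]), array([ 2.2,  4.6, 13.7]), array([ 0.94, -0.27, -0.11]), 14.1)
1.57 (array([0.5422, 0.2009, 0.0635]), array([ 1.1,  5.3, 15.8]), array([ 0.77, -0.14, -0.1 ]), 14.4)
1.69 (array([0.5421, 0.2008, 0.0635]), array([-0. ,  4.1, 16.3]), array([ 0.73, -0.09, -0.06]), 14.6)
1.7 (array([0.5421, 0.2008, 0.0634]), array([ 0.9,  4.4, 15.7]), array([ 0.77, -0.03,  0.08]), 14.9)
```

```bash
python3 - <<'E'
from h import *
for t in np.arange(1.74,2.1,.04):
    arm.move_to(*pose(1,0,t,-.0028,1)); arm.sleep(.1); s=st(); print(round(t,2),s)
    if abs(s[2][2])>.6: break
E
```

```text
1.74 (array([0.542 , 0.2008, 0.0634]), array([ 0.4,  4.3, 15.3]), array([ 0.72,  0.03, -0.01]), 15.2)
1.78 (array([0.5419, 0.2008, 0.0634]), array([-0.2,  5.6, 15.6]), array([0.83, 0.02, 0.02]), 15.6)
1.82 (array([0.5419, 0.2008, 0.0634]), array([-0.6,  4.7, 16.2]), array([0.86, 0.21, 0.01]), 15.9)
1.86 (array([0.5418, 0.2008, 0.0634]), array([-1.2,  5.8, 16. ]), array([ 0.89,  0.28, -0.01]), 16.3)
1.9 (array([0.542 , 0.2007, 0.0634]), array([ 0.2,  3.1, 15.1]), array([0.55, 0.01, 0.03]), 16.6)
1.94 (array([0.5423, 0.2004, 0.0634]), array([ 2.4, -0.2, 14.5]), array([ 0.13, -0.32,  0.12]), 17.0)
1.98 (array([0.5424, 0.2003, 0.0635]), array([ 2.4, -0.9, 15.6]), array([-0.11, -0.48,  0.38]), 17.3)
2.02 (array([0.5424, 0.2003, 0.0634]), array([ 3. , -0.5, 14.2]), array([-0.17, -0.45,  0.9 ]), 17.7)
```

```bash
python3 - <<'E'
from h import *
arm.move_to(*pose(1,0,1.8,-.0028,1)); print(st())
arm.move_l(*pose(1,0,1.8,.06,1),feed=.08); print(st())
arm.move_to(*pose(-1,0,.19,.13,1)); print(st())
x=arm.snapshot("scene")[:,:,::-1];cv2.imwrite("pics/scene2.png",x)
cv2.imwrite("pics/d.png",cv2.resize(x[130:320,130:380],None,fx=3,fy=3,interpolation=2))
E
```

```text
(array([0.5422, 0.2003, 0.0634]), array([ 1.3,  0.7, 15.4]), array([-0.1 , -0.22,  0.11]), 18.0)
(array([0.5402, 0.1999, 0.1245]), array([ 0.1, -0.3, -0. ]), array([-0.14,  0.07,  0.01]), 18.9)
(array([0.5442, 0.0762, 0.1948]), array([-0.5,  0.2, -0. ]), array([ 0.04, -0.02, -0.  ]), 20.6)
```

View pics/d.png

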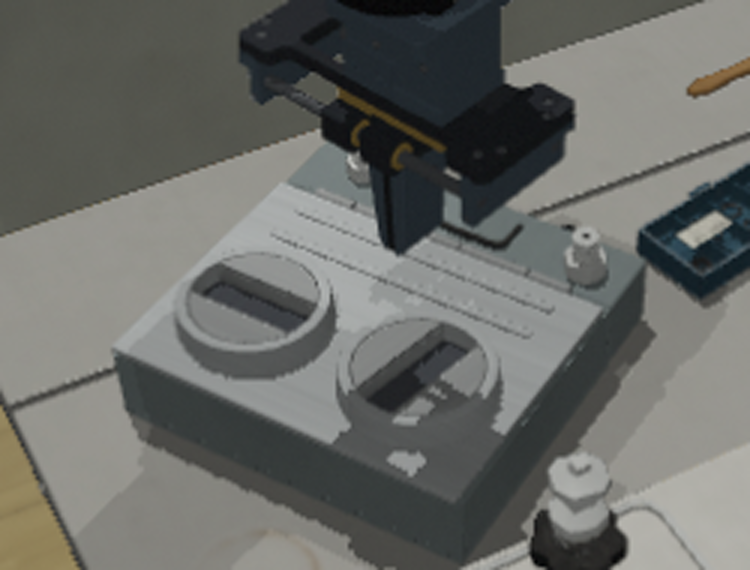

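The panel is down and the left slot (255,300) lies parallel to the front edge. Now the right fastener (slot at 420,365), the same way.

```bash
python3 - <<'E'
from h import *
arm.move_l(*pose(-1,.024,.19,.022,1),feed=.1)
for up in np.arange(.018,.001,-.004):
    arm.move_l(*pose(-1,.024,.19,up,1),feed=.04); s=st(); print(round(up,4),s)
    if np.linalg.norm(s[1])>4: raise SystemExit("contact")
for up in(.0,-.0015,-.0028):
    arm.move_l(*pose(-1,0,.19,up,1),feed=.04); s=st(); print(up,s)
if not 8<s[1][2]<25: raise SystemExit("press?")
turn(-1,.19,1.8,-.0028,.2)
for t in np.arange(1.84,2.12,.04):
    arm.move_to(*pose(-1,0,t,-.0028,1)); arm.sleep(.1); s=st(); print(round(t,2),s)
    if abs(s[2][2])>.7: break
E
```

```text
0.018 (array([0.5448, 0.0761, 0.086 ]), array([ 1.1,  0.2, -0.1]), array([ 0.01, -0.  , -0.02]), 22.1)
0.014 (array([0.5446, 0.076 , 0.0817]), array([-0.1, -0. ,  0.1]), array([ 0.04, -0.07, -0.  ]), 22.4)
0.01 (array([0.5445, 0.076 , 0.0777]), array([-0.3, -0.2, -0.6]), array([ 0.02, -0.03,  0.  ]), 22.6)
0.006 (array([0.5444, 0.0761, 0.0737]), array([-0.5,  0.1,  0.3]), array([ 0.09, -0.  ,  0.01]), 22.9)
0.002 (array([0.5443, 0.0761, 0.0698]), array([ 0.5, -0.5, -0.4]), array([-0.01, -0.  , -0.07]), 23.1)
0.0 (array([0.5445, 0.076 , 0.0653]), array([ 2.7, -0.1,  1.4]), array([ 0.05, -0.18,  0.  ]), 23.4)
-0.0015 (array([0.5444, 0.0761, 0.0641]), array([-1.4,  1. , 10.4]), array([0.02, 0.17, 0.04]), 23.6)
-0.0028 (array([0.5445, 0.0761, 0.0631]), array([-3.8, -0.5, 18.2]), array([-0.07,  0.47,  0.03]), 23.9)
0.39 (array([0.545 , 0.0763, 0.0632]), array([-1.4,  3.2, 16.9]), array([0.42, 0.11, 0.  ]), 24.5)
0.59 (array([0.5447, 0.0765, 0.0632]), array([-3. ,  4.1, 18. ]), array([ 0.83,  0.36, -0.03]), 24.8)
0.79 (array([0.5448, 0.0768, 0.0632]), array([-3.4,  6.7, 16.5]), array([ 1.1
[... 540 characters left out ...]
array([0.5451, 0.0765, 0.0633]), array([-1.6,  4.1, 17. ]), array([0.7 , 0.19, 0.13]), 26.9)
1.84 (array([0.545 , 0.0764, 0.0632]), array([-0.6,  2.7, 16.2]), array([0.59, 0.26, 0.05]), 27.3)
1.88 (array([0.5453, 0.0762, 0.0632]), array([ 0.4,  1.2, 15.3]), array([ 0.21, -0.02,  0.02]), 27.6)
1.92 (array([0.5457, 0.0761, 0.0633]), array([ 2.6, -0.8, 15.8]), array([-0.13, -0.23,  0.11]), 28.0)
1.96 (array([0.546 , 0.0759, 0.0634]), array([ 2.9, -1.4, 14.2]), array([-0.28, -0.5 ,  0.2 ]), 28.3)
2.0 (array([0.546 , 0.0759, 0.0634]), array([ 3.3, -1.3, 14.4]), array([-0.38, -0.57,  0.6 ]), 28.7)
2.04 (array([0.546 , 0.076 , 0.0634]), array([ 3.1, -0.2, 14.8]), array([-0.22, -0.58,  1.06]), 29.0)
```

```bash
python3 - <<'E'
from h import *
arm.move_to(*pose(-1,0,1.8,-.0028,1))
arm.move_l(*pose(-1,0,1.8,.14,1),feed=.08)
p,o=pose(-1,0,1.8,.14,1)
arm.move_l([.36,.07,.3],feed=.2); print(st())
x=arm.snapshot("scene")[:,:,::-1];y=arm.snapshot("top")[:,:,::-1]
x=cv2.resize(x[150:320,150:360],(0,0),fx=2.8,fy=2.8,interpolation=2);y=cv2.resize(y[170:310,195:335],(0,0),fx=2,fy=2,interpolation=2)
x=x[:,:,:].copy();x=cv2.resize(x,(480,389));y=cv2.resize(y,(300,300));c=np.zeros((400,790,3),np.uint8);c[:389,:480]=x;c[:300,485:785]=y
cv2.imwrite("pics/e.png",c)
E
```

```text
(array([0.3605, 0.07  , 0.2997]), array([-0.2, -0.9, -0.3]), array([-0.11,  0.06, -0.03]), 32.5)
```

View pics/e.png

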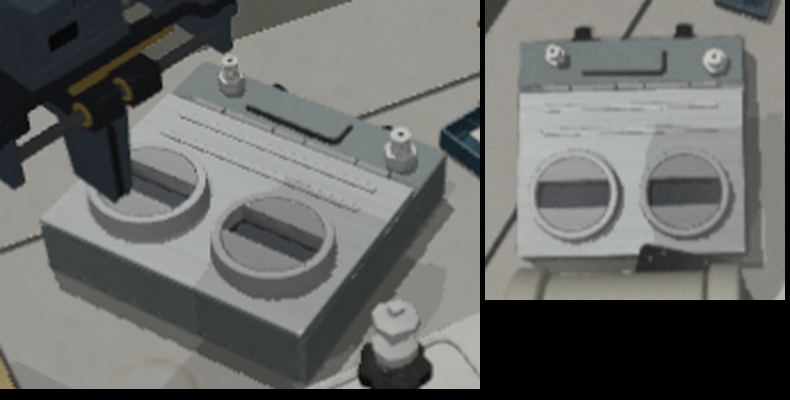

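Both slots lie parallel to the front edge, at (572,193) and (685,192) in the top view. The panel is shut, the items on the deck are where they were, and the arm is clear.

```bash
python3 -c "
from h import *
print(st());arm.sign_off()"
```

```text
(array([0.3605, 0.07  , 0.2995]), array([-0. , -0.8,  0.1]), array([-0.13,  0.06,  0.02]), 32.6)
the job is handed in; nothing more can be done
```

The panel is shut and both fasteners are turned clockwise to their stops. I handed the job in at about 32.6 s of the 72 s allowed; sign-off reports no verdict.

- **How it was done:** I located the enclosure from both cameras and set the closed fingertips in the left slot. I pressed the panel down along its arc, held it with about 16 N, and turned the fastener until the torque rose at the stop. The right fastener was done the same way.
- **Play in the slot:** The fingertips had about 0.4 rad of play. Each stop was therefore felt at a tool turn of about 2.0 rad, not 1.57. I backed off to 1.8 before lifting out, which stays within that play.
- **Last checks:** The final pictures show the panel shut, both slots parallel to the front edge, and the items on the deck in place. The wrist force was under 1 N with the arm clear of everything. Forces stayed under about 20 N at every reading.
- **Not measured:** I judged the final fastener and panel angles by eye and from the torque rise. I did not check the tape roll and transmitters in the last picture, but the arm never worked near them.

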